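# Stack the green carry tray on its socketed base

### The job

Pick up the green carry tray by its black handle and lower it onto the grey base tray that has the yellow corner sockets, long side along long side, so that its four lugs drop into the sockets and it sits down flat on the rim. Let go only once it is sitting fully home, and leave the plain grey bin, the blue bottle and the base tray standing where they are.

Things in the scene. Friction and masses are not known exactly. Their poses are not given: they have to be found in the camera images.
- carry_handle (a point): Centre of the black handle bar of the green carry tray (about 0.45 kg), to grasp. Bar 110 mm long in x, 22 wide in y, 26 high, free beneath. Tray 178 x 138 mm (x long, z up), on four yellow lugs 14 mm square, 24 long, at x +-65, y +-45. This point is 109 mm above the lugs' feet (and the surface at start), 85 above the floor's underside, 41 above the wall tops. A half turn makes no difference.
- base: Grey base tray with yellow corner sockets, 178 x 138 x 60 mm high, 1.2 kg, loose. Origin at the centre of its underside, x along its long side, z up. Sockets 40 mm square inside, 30 deep, at x +-65, y +-45, mouths at the 60 mm rim. The carry tray, either way round, rests its floor on that rim with about 13 mm of play each way; its handle centre is then 145 mm above this origin.
- plain_bin: Bystander: plain grey open bin of the same size as the base (178 x 138 x 60 mm, 4 mm walls, 0.8 kg) but with no sockets and no yellow. Origin at the centre of its underside, z up. Not to be used or moved.
- bottle: Bystander: blue plastic bottle with a white twist cap, 66 mm across, 170 mm tall, standing loose towards the far side. Origin at the centre of its underside, z up. Not to be moved.
Mind the look-alikes: they are no part of the job. What is meant by the part that bears carry_handle is not brown or orange, and is the smaller of those in its own colour.

How it is judged:
By the outcome, as a careful person would: the job done as asked, in the order asked, and still so for the second after the job is handed in, with the robot touching nothing.
It also fails if it takes over 40 s, if anything falls off the work surface, if the arm or the gripper's body presses on something with over 40 N, if the wrist force passes 120 N, or if a joint passes its speed limit or range.

### The arm

A 6-joint arm with a two-finger parallel gripper is mounted at the origin on the work surface. World frame = base frame: x ahead of the robot, y to its left, z up, the work surface at z = 0. Lengths are in m, angles in rad, forces in N, time in s.
With the tool pointing down it reaches from about 0.35 to 0.875 m from the base axis. Payload 15.5 kg.
Tool frame: the origin (TCP) lies between the finger pads; the fingertips stand 22 mm ahead of it and the grasp point (between the pads) lies 3 mm ahead of it; y points along the fingers, x is the direction in which the jaws open and shut, and the axes are right-handed (so a half turn about y gives the same grasp; the last joint's range is limited). The gripper opens to 85 mm and grips with 20 to 120 N. Pads are 22 mm wide; open, the fingers measure 114 mm over their backs; the gripper's body (76 mm by 85 mm) begins 54 mm behind the grasp point. The pads swing forward as they close: fully open they stand 13 mm farther back than shut.
Start: joints at [-1.317, 0.494, 1.345, -0, 1.302, -0.096], TCP at [0.214, -0.587, 0.253] pointing down, gripper open.
Joint ranges: [-2.91, 2.91], [-0.82, 2.16], [0.22, 2.67], [-1.22, 4.37], [0.12, 2.79], [-3.08, 3.08]. Speed limits (rad/s): [1.89, 1.89, 2.57, 3.01, 3.01, 3.01].

### API

Orientations are given as a unit quaternion [x, y, z, w].
In Python, from station import get_state, eyes, job gives the robot as it stands.
- The arm moves only by the shell command python3 -m handwheel 'ROWS' [OPENING] [FORCE]. ROWS is text: rows parted by semicolons, each of 4 numbers parted by spaces: the shift along the world's x, y, z each as a share of 0.12 m, from -1 to 1, then the turn about the world's z as a share of 360 degrees, from -1 to 1. A call has 1 to 8 rows; each row is the pose to reach, as a shift and turn from the pose commanded when the call began, turning the shorter way round; what a row does not reach only later rows make up. A row lasts 1/8 s, in which the tool goes at most 62.5 mm and 10.7 degrees, less where a joint would pass 70% of its speed; a pose out of reach is approached as far as the arm can. A call with a number of a shift or a turn outside -1 to 1 is refused whole. A call with a gripper value outside its range is refused whole. OPENING is the opening, from -1 (shut) to 1 (fully open), set as the call begins (- or left out, the last holds). The fingers move at their own pace and stop on an object; FORCE is the grip in N (left out, the last holds). Time passes only in rows, so rows that repeat a pose let the fingers close. It gives the time, the measured TCP pose, the force and the opening at its end, in the units of the state.
- get_state(): the state, without advancing time (a new reading comes with each control period).
- eyes.grab_frame(name): name is "scene" or "top"; returns the picture (384x512x3 uint8, red, green, blue); there is no depth.
- eyes.camera_model(name): a dict with "K" (3x3 intrinsics, pixels), "eye" and "orientation" of the camera in the world. Camera axes: x right, y down, z forward; pixel columns grow to the right and rows downward; lengths in m; the calibration is good to about 2 mm. A picture is of the moment at which its call begins. camera_model takes no time and is no camera call.
- job.job_done(): hands the job in, once; it reports no verdict.
The state is a dict: "t": time; "q": joint angles; "joint_vel": joint speeds; "tau": joint torques, N m; "position": TCP position; "ee_rot": TCP orientation; "wrist_force": force on the tool from outside, world axes, zero at the start; "torque": the same for the moment, N m; "opening": finger opening in m.
Only numpy, scipy, OpenCV 4.12 (cv2) and the standard library are available. Lean on these libraries where they do the work, as an engineer would, in place of code of your own. Each camera call takes 0.05 s, during which the arm holds its last target. There are 200 camera calls.

## Working session

There is one attempt and no reset: what is moved stays moved. The work goes in short steps, Python scripts to look and compute and a shell command to move; the robot and the scene stay as the last step left them, time stands still between calls to the robot, and variables do not carry over. Pictures are saved under pics/ and viewed, about 8 in all and at most 12, crops included, and the job is handed in when it is done.

```bash
mkdir -p pics; python3 - <<'E'
from station import get_state, eyes, job
import cv2,json
for n in("scene","top"):
    im=eyes.grab_frame(n); cv2.imwrite(f"pics/{n}0.png",im[:,:,::-1])
    print(n,eyes.camera_model(n))
s=get_state();print(s['t'],s['position'],s['ee_rot'],s['opening'])
E
```

```text
scene {'K': array([[390.00449467,   0.        , 255.49876207],
       [  0.        , 390.00449467, 182.68577294],
       [  0.        ,   0.        ,   1.        ]]), 'eye': array([ 1.00446743, -0.84183181,  0.86904874]), 'orientation': array([ 0.86771634,  0.21861605, -0.11434754, -0.431509  ])}
top {'K': array([[469.26688511,   0.        , 253.60282969],
       [  0.        , 469.26688511, 191.64238922],
       [  0.        ,   0.        ,   1.        ]]), 'eye': array([0.41514782, 0.0731827 , 1.53588631]), 'orientation': array([ 0.70711147, -0.7066812 ,  0.01849902, -0.01590083])}
0.1 [ 0.21353533 -0.58708708  0.25278887] [-0.57893548  0.40594147 -0.40538494  0.57940338] 0.08545113848286089
```

View pics/top0.png

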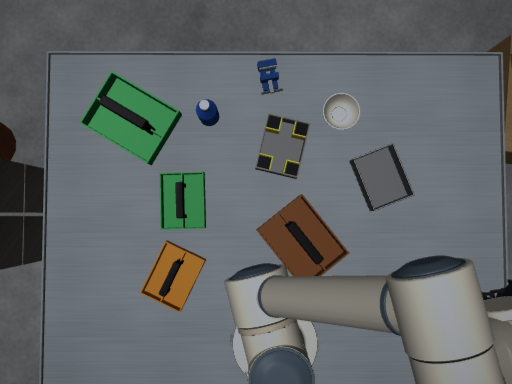

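View pics/scene0.png

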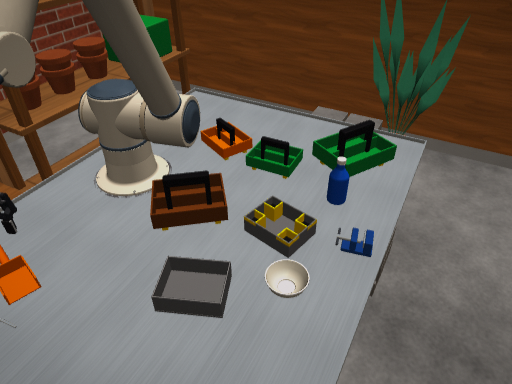

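Candidates, by top-view pixel: large green (131,118), small green (183,200), orange (174,275) and brown (303,240). The description picks the small green at (183,200). The base with yellow sockets is at (283,146). The plain bin is at (381,178) and the bottle at (207,112). Next I measure and check with a close crop.

```bash
cat > h.py <<'E'
import cv2,numpy as np
from scipy.spatial.transform import Rotation as R
from station import get_state, eyes, job
def ray(n,p,z):
    m=eyes.camera_model(n); p=np.atleast_2d(p).astype(float)
    d=np.c_[p,np.ones(len(p))]@np.linalg.inv(m['K']).T@R.from_quat(m['orientation']).as_matrix().T
    return m['eye']+d*((z-m['eye'][2])/d[:,2])[:,None]
def proj(n,P):
    m=eyes.camera_model(n); c=(np.atleast_2d(P)-m['eye'])@R.from_quat(m['orientation']).as_matrix()
    c=c@m['K'].T; return c[:,:2]/c[:,2:]
def blobs(mask,box,amin=15):
    x0,y0,x1,y1=box; k=np.zeros_like(mask); k[y0:y1,x0:x1]=mask[y0:y1,x0:x1]
    cs,_=cv2.findContours(k,cv2.RETR_EXTERNAL,cv2.CHAIN_APPROX_NONE)
    return [c[:,0,:] for c in cs if len(c)>=amin]
def rect(P):
    (c,s,a)=cv2.minAreaRect((P[:,:2]*1000).astype(np.float32))
    if s[0]<s[1]: s=s[::-1]; a+=90
    return np.array(c)/1000,np.round(s,1),(a+90)%180-90
E
python3 - <<'E'
from h import *
im=cv2.imread('pics/top0.png'); hsv=cv2.cvtColor(im,cv2.COLOR_BGR2HSV)
g=cv2.inRange(hsv,(45,90,50),(80,255,255)); bl=cv2.inRange(hsv,(0,0,0),(179,255,45)); ye=cv2.inRange(hsv,(22,120,90),(38,255,255))
for nm,b in(("small",(150,160,215,240)),("big",(75,65,190,170))):
    c=np.vstack(blobs(g,b)); print(nm,rect(ray('top',c,.068)))
c=max(blobs(bl,(165,170,200,230)),key=len); print('bar px',cv2.minAreaRect(c.astype(np.float32)),rect(ray('top',c,.122)))
c=np.vstack(blobs(ye,(250,108,315,182),5)); print('base yellow',rect(ray('top',c,.06)))
for c in blobs(ye,(250,108,315,182),5): print(len(c),rect(ray('top',c,.06)))
# scene bar
s=cv2.imread('pics/scene0.png'); hs=cv2.cvtColor(s,cv2.COLOR_BGR2HSV)
c=max(blobs(cv2.inRange(hs,(0,0,0),(179,255,45)),(250,132,300,165)),key=len)
print('scene handle px',c.min(0),c.max(0))
st=get_state(); print('tool axes\n',R.from_quat(st['ee_rot']).as_matrix().round(3))
print('bottle px->',ray('top',[[207,112]],.1))
a=cv2.resize(im[95:240,150:320],None,fx=3,fy=3,interpolation=cv2.INTER_CUBIC)
b=cv2.resize(s[125:260,230:360],None,fx=2,fy=2,interpolation=cv2.INTER_CUBIC)
o=np.zeros((435,780,3),np.uint8); o[:,:510]=a; o[:270,515:775]=b; cv2.imwrite('pics/crop1.png',o)
E
```

```text
small (array([0.45987405, 0.29134323]), array([177.8, 141.3]), 1.7099460363388062)
big (array([0.72383911, 0.46102954]), array([253.7, 195.1]), 59.4413948059082)
bar px ((180.4258575439453, 196.62730407714844), (41.073699951171875, 9.93265151977539), 88.21009063720703) (array([0.46884995, 0.28847354]), array([123.9,  29.9]), 2.2218313217163086)
base yellow (array([ 0.63504602, -0.02370979]), array([166.9, 127.5]), -12.935134887695312)
49 (array([ 0.57619531, -0.04398405]), array([59.7, 28.4]), -60.56694412231445)
47 (array([0.59279224, 0.02210933]), array([55.4, 28.5]), 32.61470031738281)
50 (array([ 0.677974  , -0.06703879]), array([60. , 30.9]), 33.34450149536133)
48 (array([ 0.6940343 , -0.00287914]), array([55.7, 29.5]), -58.79944610595703)
scene handle px [261 137] [289 164]
tool axes
 [[ 0.342 -0.     0.94 ]
 [-0.94   0.001  0.342]
 [-0.001 -1.     0.   ]]
bottle px-> [[0.7311829  0.21195595 0.1       ]]
```

View pics/crop1.png

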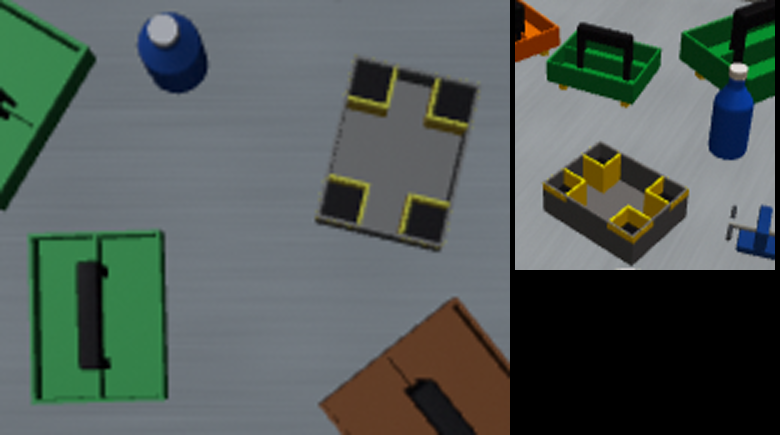

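The crop confirms the choice: the small green tray has its bar centred at about (180.5,200) px and measures 178x141 mm at wall-top height, as described. The base has four sockets. Bar ≈ (0.460, 0.2925) with yaw ≈ 2°; base ≈ (0.635,-0.024) with yaw ≈ -13°. Now I move across high, swinging outward.

```bash
python3 - <<'E'
from h import *
print('scene proj bar',proj('scene',[[.46,.2925,.109]]).round(1),'top',proj('top',[[.46,.2925,.122]]).round(1))
q=np.array([[357,57],[478,83],[440,249],[317,222]])/3+[150,95]
P=ray('top',q,.06); print('base rim',P.mean(0),rect(P))
E
python3 -m handwheel '0.33 0.33 0 0;0.67 0.67 0 0;1 1 0 0' 1 60
python3 -m handwheel '0.33 0.33 0 0;0.67 0.67 0 0;1 1 0 0'
python3 -m handwheel '0.05 0.5 0 -0.01;0.1 1 0 -0.025'
python3 -m handwheel '0 0.5 0 -0.01;0 1 0 -0.025'
```

```text
scene proj bar [[274.6 142.9]] top [[179.1 199.5]]
base rim [ 0.6322131  -0.02416498  0.06      ] (array([ 0.63241052, -0.02382017]), array([182.4, 132.4]), -13.077980041503906)
t: 0.48
position: [0.3345, -0.4659, 0.253]
ee_rot: [-0.579, 0.406, -0.406, 0.579]
wrist_force: [0.8, -0.4, 0.4]
opening: 0.0855
t: 0.85
position: [0.4547, -0.3458, 0.2531]
ee_rot: [-0.579, 0.406, -0.406, 0.579]
wrist_force: [0.0, -0.6, 0.2]
opening: 0.0854
t: 1.1
position: [0.4657, -0.2255, 0.2529]
ee_rot: [-0.545, 0.451, -0.45, 0.545]
wrist_force: [0.9, 0.9, 0.9]
opening: 0.0855
t: 1.35
position: [0.4653, -0.1055, 0.2532]
ee_rot: [-0.508, 0.492, -0.492, 0.508]
wrist_force: [0.7, 1.1, -0.2]
opening: 0.0853
```

```bash

python3 -m handwheel '0 0.5 0 0;0 1 0 0' >/dev/null
python3 -m handwheel '0 0.5 0 0;0 1 0 0' >/dev/null
python3 -m handwheel '-0.02 0.5 0 0;-0.045 1 0 0' >/dev/null
python3 -m handwheel '0 0.32 0 0;0 0.32 0 0;0 0.32 0 0'
python3 - <<'E'
from h import *
s=get_state(); print(R.from_quat(s['ee_rot']).as_matrix().round(3),s['q'])
for n in("scene","top"): cv2.imwrite(f"pics/{n}1.png",eyes.grab_frame(n)[:,:,::-1])
a=cv2.imread('pics/top1.png')[130:260,120:290];b=cv2.imread('pics/scene1.png')[60:190,200:370]
cv2.imwrite('pics/crop2.png',cv2.resize(np.vstack([a,b]),None,fx=2.2,fy=2.2))
E
```

```text
t: 2.48
position: [0.46, 0.2906, 0.253]
ee_rot: [0.509, -0.491, 0.491, -0.508]
wrist_force: [-0.4, -0.3, 0.7]
opening: 0.0852
[[ 0.035 -0.001  0.999]
 [-0.999 -0.001  0.035]
 [ 0.001 -1.    -0.001]] [ 4.53806338e-01  3.80740119e-01  1.54576237e+00 -2.61262315e-04
  1.21596166e+00  1.98969858e+00]
```

View pics/crop2.png

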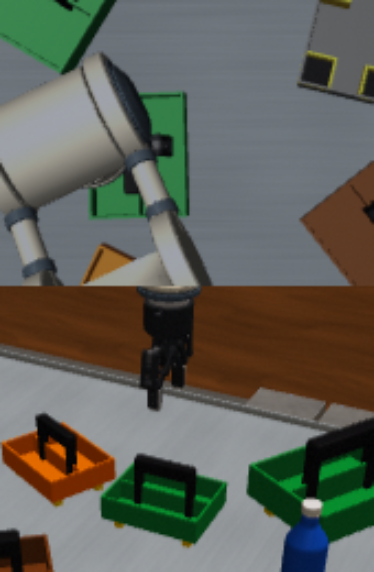

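The view shows the open gripper directly above the small green handle, at about (165,470) in the scene half of the crop. I descend to TCP z 0.112 and grip.

```bash

python3 -m handwheel '0 0.01 -0.25 0;0 0.015 -0.5 0;0 0.015 -0.75 0;0 0.015 -1 0'
python3 -m handwheel '0 0 -0.1 0;0 0 -0.18 0;0 0 -0.18 0'
python3 -m handwheel '0 0 0 0;0 0 0 0;0 0 0 0;0 0 0 0;0 0 0 0;0 0 0 0' -1 70
python3 -m handwheel '0 0 0.06 0;0 0 0.12 0;0 0 0.18 0;0 0 0.25 0;0 0 0.25 0'
python3 - <<'E'
from h import *
for n in("scene","top"): cv2.imwrite(f"pics/{n}2.png",eyes.grab_frame(n)[:,:,::-1])
b=cv2.imread('pics/scene2.png')[60:240,190:390]
cv2.imwrite('pics/crop3.png',cv2.resize(b,None,fx=3,fy=3))
E
```

```text
t: 3.08
position: [0.4605, 0.2918, 0.1326]
ee_rot: [-0.508, 0.492, -0.492, 0.508]
wrist_force: [0.6, -0.6, -0.6]
opening: 0.0854
t: 3.45
position: [0.4604, 0.2927, 0.1118]
ee_rot: [-0.508, 0.491, -0.491, 0.509]
wrist_force: [0.1, -0.1, 0.7]
opening: 0.0854
t: 4.2
position: [0.4604, 0.2931, 0.1119]
ee_rot: [-0.508, 0.491, -0.491, 0.509]
wrist_force: [-1.2, 3.8, 5.3]
opening: 0.021
t: 4.82
position: [0.4605, 0.293, 0.1424]
ee_rot: [-0.508, 0.491, -0.491, 0.509]
wrist_force: [1.1, 0.3, -5.1]
opening: 0.0211
```

View pics/crop3.png

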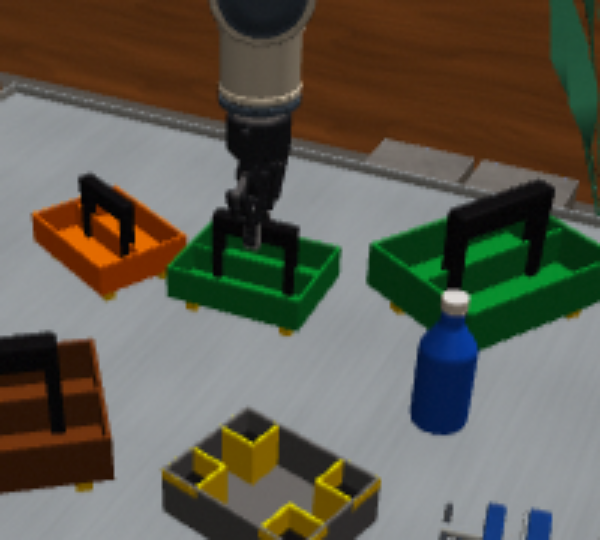

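The tray is held level (opening 21 mm, about 5 N of weight). I lift it clear and carry it over the base, turning -15°.

```bash

python3 -m handwheel '0 0 0.2 0;0 0 0.5 0;0 0 0.8 0;0 0 0.8 0'
python3 -m handwheel '0.12 -0.22 0 -0.004;0.24 -0.44 0 -0.007;0.36 -0.66 0 -0.01;0.48 -0.88 0 -0.014'
python3 -m handwheel '0.12 -0.22 0 -0.004;0.24 -0.44 0 -0.007;0.36 -0.66 0 -0.01;0.48 -0.88 0 -0.014'
python3 -m handwheel '0.12 -0.22 0 -0.004;0.24 -0.44 0 -0.007;0.36 -0.66 0 -0.01;0.485 -0.88 0 -0.014;0.485 -0.88 0 -0.014;0.485 -0.88 0 -0.014'
python3 - <<'E'
from h import *
for n in("scene","top"): cv2.imwrite(f"pics/{n}3.png",eyes.grab_frame(n)[:,:,::-1])
s=get_state(); z=s['position'][2]; print(s['position'],R.from_quat(s['ee_rot']).as_matrix().round(3)[:,0])
t=cv2.imread('pics/top3.png'); hsv=cv2.cvtColor(t,cv2.COLOR_BGR2HSV)
g=cv2.inRange(hsv,(45,90,50),(80,255,255))
c=blobs(g,(215,90,340,215),8)
if c: print('tray',rect(ray('top',np.vstack(c),z-.003-.041)))
cv2.imwrite('pics/crop4.png',np.hstack([cv2.resize(t[90:215,205:345],(420,375)),cv2.resize(cv2.imread('pics/scene3.png')[125:265,215:365],(375,375))]))
E
```

```text
t: 5.42
position: [0.4612, 0.2933, 0.2396]
ee_rot: [-0.507, 0.491, -0.492, 0.51]
wrist_force: [0.5, -1.2, -4.4]
opening: 0.021
t: 5.92
position: [0.5175, 0.1862, 0.2359]
ee_rot: [-0.487, 0.514, -0.513, 0.486]
wrist_force: [-0.1, -0.5, -5.2]
opening: 0.0212
t: 6.42
position: [0.5751, 0.0807, 0.2357]
ee_rot: [-0.464, 0.535, -0.534, 0.463]
wrist_force: [0.5, 0.4, -5.0]
opening: 0.0206
t: 7.18
position: [0.6328, -0.0237, 0.2361]
ee_rot: [-0.44, 0.555, -0.553, 0.439]
wrist_force: [-0.6, 0.7, -4.6]
opening: 0.0211
[ 0.63298046 -0.02324267  0.23688258] [-0.226 -0.974 -0.   ]
tray (array([ 0.5867218 , -0.02872883]), array([110.8,  95.5]), 79.6863021850586)
```

View pics/crop4.png

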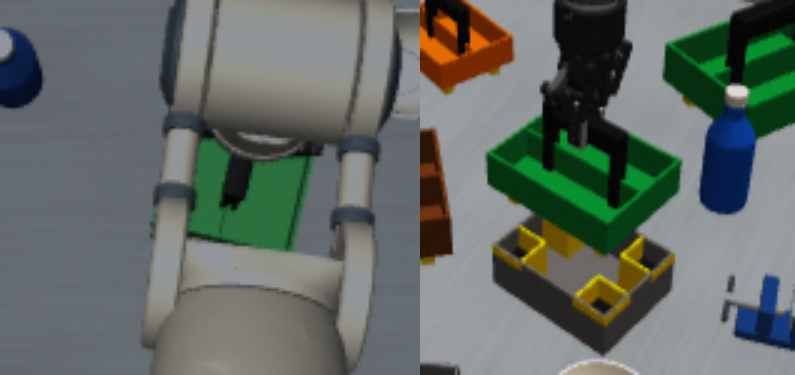

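The tray is above the base with the same heading: jaw at -103°, base at -13°. Before lowering, I check the corner pixels in the scene view against predictions. Observed tray wall-top corners are left (242,185) and right (319,189). Observed base rim corners are left (244,224) and right (316,229).

```bash
python3 - <<'E'
from h import *
s=get_state()
def cor(c,yaw,z):
    a=np.radians(yaw); M=np.array([[np.cos(a),-np.sin(a)],[np.sin(a),np.cos(a)]])
    xy=np.array([[89,69],[89,-69],[-89,-69],[-89,69]])/1000@M.T+c
    return np.c_[xy,np.full(4,z)]
z=s['position'][2]
print('tray',proj('scene',cor([.633,-.0235],-13,z-.044)).round(1).tolist())
print('base',proj('scene',cor([.6335,-.024],-13,.06)).round(1).tolist())
im=cv2.imread('pics/scene3.png'); hsv=cv2.cvtColor(im,cv2.COLOR_BGR2HSV)
g=np.vstack(blobs(cv2.inRange(hsv,(45,90,30),(80,255,255)),(235,150,322,232),8))
print('green L,R',g[g[:,0].argmin()],g[g[:,0].argmax()],'low',g[g[:,1].argmax()])
i0=cv2.imread('pics/scene0.png')
cv2.imwrite('pics/crop5.png',cv2.resize(i0[190:260,235:325],None,fx=7,fy=7,interpolation=cv2.INTER_CUBIC))
E
```

```text
tray [[319.8, 184.1], [290.4, 207.9], [241.4, 181.6], [271.9, 161.5]]
base [[316.0, 218.8], [288.4, 243.5], [242.8, 216.1], [271.3, 195.0]]
green L,R [242 181] [321 160] low [289 220]
```

View pics/crop5.png

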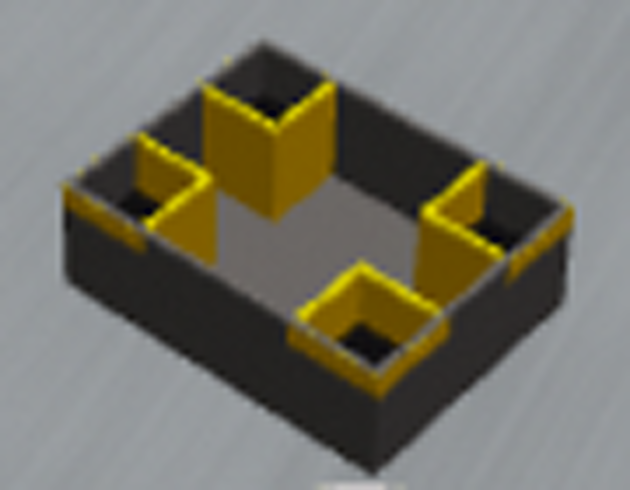

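The predictions match the observed corners within about 1.5 px (≤3 mm), well inside the 13 mm play. I lower until just above home.

```bash

python3 -m handwheel '0 0 -0.15 0;0 0 -0.3 0;0 0 -0.45 0;0 0 -0.5 0'
python3 -m handwheel '0 0 -0.03 0;0 0 -0.06 0;0 0 -0.09 0;0 0 -0.12 0;0 0 -0.12 0'
python3 -m handwheel '0 0 -0.03 0;0 0 -0.05 0;0 0 -0.07 0;0 0 -0.09 0;0 0 -0.09 0;0 0 -0.09 0'
```

```text
t: 7.78
position: [0.6328, -0.0233, 0.1766]
ee_rot: [-0.44, 0.554, -0.553, 0.439]
wrist_force: [0.3, 0.1, -4.4]
opening: 0.0211
t: 8.4
position: [0.6335, -0.024, 0.163]
ee_rot: [-0.44, 0.554, -0.554, 0.439]
wrist_force: [1.0, 0.4, -5.3]
opening: 0.0205
t: 9.15
position: [0.6336, -0.024, 0.1525]
ee_rot: [0.44, -0.554, 0.554, -0.44]
wrist_force: [0.7, -0.3, -4.8]
opening: 0.0208
```

No contact yet and 4.5 mm to go, so the lugs are inside the sockets. I continue slowly and watch the force.

```bash

python3 -m handwheel '0 0 -0.01 0;0 0 -0.02 0;0 0 -0.025 0;0 0 -0.03 0;0 0 -0.03 0'
python3 -m handwheel '0 0 -0.005 0;0 0 -0.01 0;0 0 -0.01 0'
python3 - <<'E'
from h import *
for n in("scene","top"): cv2.imwrite(f"pics/{n}4.png",eyes.grab_frame(n)[:,:,::-1])
cv2.imwrite('pics/crop6.png',cv2.resize(cv2.imread('pics/scene4.png')[140:260,215:365],None,fx=5,fy=5,interpolation=cv2.INTER_CUBIC))
E
```

```text
t: 9.78
position: [0.6336, -0.024, 0.1488]
ee_rot: [-0.44, 0.554, -0.554, 0.44]
wrist_force: [-0.4, -0.7, -4.7]
opening: 0.0209
t: 10.15
position: [0.6337, -0.0238, 0.148]
ee_rot: [0.439, -0.554, 0.554, -0.44]
wrist_force: [-1.2, 2.8, 1.0]
opening: 0.0208
```

View pics/crop6.png

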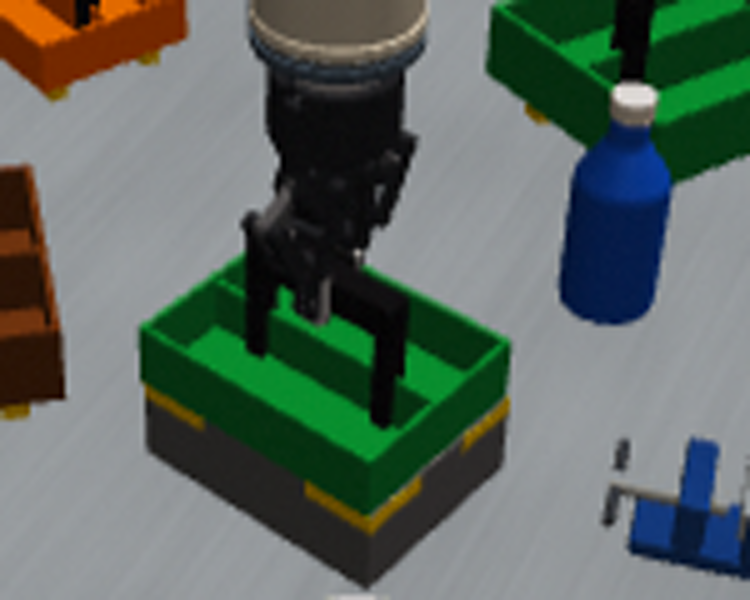

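The tray sits flat on the rim at (255-508, 330-515) in the crop. Contact came at exactly the predicted height, with its weight taken off the wrist. One light press, then release, retreat straight up and check.

```bash

python3 -m handwheel '0 0 -0.005 0;0 0 -0.005 0'
python3 -m handwheel '0 0 0 0;0 0 0 0;0 0 0 0;0 0 0 0;0 0 0 0;0 0 0 0' 1
python3 -m handwheel '0 0 0.1 0;0 0 0.3 0;0 0 0.6 0;0 0 1 0'
python3 -m handwheel '-0.3 0 0.3 0;-0.6 0 0.6 0;-1 0 0.8 0;-1 0 0.8 0' 
python3 -m handwheel '-0.4 -0.4 0 0;-0.7 -0.7 0 0;-0.7 -1 0 0;-0.7 -1 0 0'
python3 -m handwheel '0 -0.5 0 0;0 -1 0 0;0 -1 0 0'
python3 - <<'E'
from h import *
ims={}
for n in("scene","top"): ims[n]=eyes.grab_frame(n)[:,:,::-1].copy(); cv2.imwrite(f"pics/{n}5.png",ims[n])
t=ims['top']; g=cv2.inRange(cv2.cvtColor(t,cv2.COLOR_BGR2HSV),(45,90,50),(80,255,255))
print('tray',rect(ray('top',np.vstack(blobs(g,(235,95,335,200),8)),.104)))
d=cv2.absdiff(t,cv2.imread('pics/top0.png')).max(2)
print('diff bottle',d[95:128,192:222].mean(),'bin',d[140:214,345:415].mean())
cv2.imwrite('pics/fin.png',np.vstack([cv2.resize(t[60:230,150:420],None,fx=1.8,fy=1.8),cv2.resize(ims['scene'][130:270,140:410],None,fx=1.8,fy=1.8)]))
E
```

```text
t: 10.5
position: [0.6337, -0.0237, 0.1478]
ee_rot: [0.439, -0.554, 0.554, -0.44]
wrist_force: [-4.3, 5.4, 10.7]
opening: 0.0209
t: 11.25
position: [0.6336, -0.024, 0.1471]
ee_rot: [0.439, -0.554, 0.554, -0.44]
wrist_force: [-0.4, -0.5, -0.5]
opening: 0.0855
t: 11.75
position: [0.6331, -0.0239, 0.2684]
ee_rot: [-0.44, 0.554, -0.554, 0.439]
wrist_force: [-0.4, 0.7, 0.7]
opening: 0.0856
t: 12.25
position: [0.5118, -0.0239, 0.3663]
ee_rot: [0.439, -0.553, 0.555, -0.44]
wrist_force: [1.6, -0.2, 0.2]
opening: 0.0852
t: 12.75
position: [0.4298, -0.146, 0.3633]
ee_rot: [0.439, -0.554, 0.555, -0.439]
wrist_force: [-0.1, 0.7, 0.1]
opening: 0.0854
t: 13.12
position: [0.43, -0.2669, 0.3626]
ee_rot: [-0.439, 0.555, -0.555, 0.439]
wrist_force: [0.2, 0.7, 0.1]
opening: 0.0855
tray (array([ 0.63247595, -0.02346043]), array([179.5, 137.9]), -13.292938232421875)
diff bottle 1.798989898989899 bin 13.652702702702703
```

View pics/fin.png

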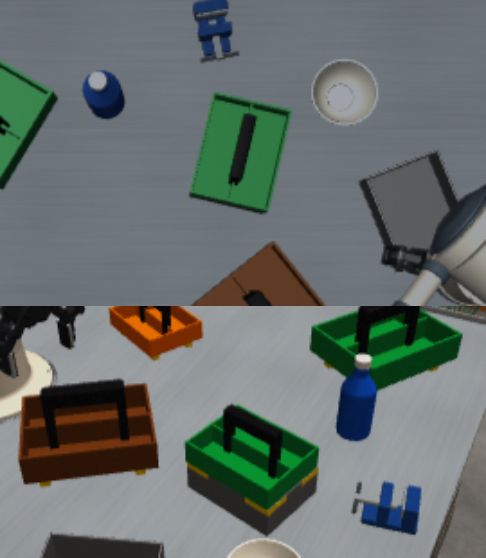

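The tray is seated at the right height: measured 179.5x137.9 mm at z=0.104, centre (0.632,-0.023), yaw -13.3°. The bin difference comes from the arm hiding its corner; its visible edges haven't moved. I hand the job in.

```bash
python3 -c "
from station import job; print(job.job_done())"
```

```text
the job is handed in; nothing more can be done
None
```

The small green carry tray is sitting on the yellow-socketed base tray, and I handed the job in at about 13 s of the 40 s allowed. I gripped it by its handle, turned it -15° to match the base and lowered it. I let go only after it touched down at the predicted height (0.148 m) and a light press of about 11 N moved it no further.

**Seating:** in the last pictures the tray measures 179.5 x 138 mm at the seated rim height. Its centre is (0.632, -0.023) m and its yaw -13.3°, within about 1–2 mm and 0.4° of what I measured for the base. It sits flat, and the arm is clear of everything.

**Bystanders:** the bottle region hardly changed between the first and last pictures (mean difference 1.8). The plain bin's region did differ (13.7). The arm hides part of it in the last view, so I judged it by eye from the edges I could see; they look unmoved, and the arm never went down near it.

**Disagreements:** my first black mask for the handle put it about 9 mm off along x because it included a line on the tray's divider, so I used the tray outline instead. The two estimates of the base centre differed by about 3 mm, well inside the 13 mm of play.

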